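# Screw the elbow onto the stub until it faces the pipe

### The job

Stand the loose brass elbow up, socket down, and screw it clockwise onto the threaded stub: as far down as it goes with its outlet facing straight at the open end of the copper pipe. Let go of it there, and leave the other things on the bench where they are.

Things in the scene. Friction and masses are not known exactly. Their poses are not given: they have to be found in the camera images.
- elbow: Loose brass 90-degree pipe elbow, about 0.35 kg. Origin: centre of its open socket mouth; +z from the mouth along the socket to a square head, +x the way the outlet points. Socket: 52 mm outside, 40 mm inside, z = 0 to 50 mm. At the start it stands on its outlet's flange: x axis down, z axis level, origin 62 mm above the bench.
- elbow_middle (a point): centre of the elbow's solid middle, at z = 72 mm on the socket axis (elbow frame); the middle is 44 mm in x and z and 40 mm in y, with flat sides: it can be held across y
- elbow_head (a point): centre of the top of the elbow's square head, 28 x 28 mm with sides along x and y, which stands on the socket axis from z = 94 to 122 mm (elbow frame); good for turning from above
- elbow_outlet (a point): centre of the flat end of the elbow's outlet, 62 mm from the socket axis at z = 72 mm (elbow frame). The outlet is a 28 mm round arm ending in a flat flange 42 mm across and 10 mm thick, its foot at the start
- elbow_lugs (a point): point on the socket axis midway between two lugs, 24 mm above the mouth. The lugs, 5 mm thick, stand inward from the +y and -y sides of the socket and run in the stub's thread
- stub_base: Fixed steel flange 96 mm across, 10 mm thick, with an upright threaded stub in its middle, 38 mm across the thread. Origin: centre of its underside, on the stub's axis, z up. Coarse right-hand thread, two starts, 24 mm a turn: the elbow sinks 3.8 mm per radian turned clockwise seen from above, and stays where it is left, leaning up to 0.1 rad. Play about 1 mm sideways.
- stub_top (a point): top of the stub on its axis, 58 mm above the bench. The elbow can be set on at any angle; its lugs then rest on the ridges of the thread, its mouth 25 to 38 mm above the bench, and it is caught once turned on past that
- thread_start (a point): where one thread ridge begins at the top, on the base's +x side (the other begins opposite). A lug that has run b rad clockwise from the start of the ridge beneath it has the mouth at 10 mm + 3.8 mm x (7.2 - b) above the bench; set on from above, b is 0 to pi
- flange_top (a point): centre of the flange's top face at the foot of the stub, 10 mm above the bench. The elbow's mouth meets it at b = 7.2. The outlet faces the pipe with the mouth 4 to 10 mm above the flange (this is far enough), and, if it was set on the other way round, also 12 mm higher, which is not
- pipe_bracket: Fixed bracket beside the stub that holds a level copper pipe, 19 mm in diameter, on a post 112 mm from the stub's axis; nothing on it is higher than 103 mm. Origin on the stub's axis at bench level; +x points from that axis to the pipe
- pipe_end (a point): centre of the pipe's open end that faces the stub, 84 mm from the stub's axis, 89 mm above the bench
- flux_jar: Bystander, loose: milky-white round lidded plastic jar, 86 mm across, 94 mm tall. Origin: centre of its underside.
- flux_cup: Bystander, loose: white round lidded plastic cup, narrower at the foot, 86 mm across, 72 mm tall. Origin: centre of its underside.
- charcoal_block: Bystander, loose: black charcoal lump, 51x59x35 mm. Origin: centre of its underside.
- dish: Bystander, loose: small round white porcelain dish, 104 mm across, 18 mm tall. Origin: centre of its underside.
- torch_body (a point): Obstacles, fixed: a point on a gas torch lying in a metal stand right of the work. The torch, 30 mm thick, slants from the bench at (0.56, -0.01) up and towards the robot, its bent mouth up to 0.41 m at (0.21, 0.075); the stand is 0.22 m high at x = 0.30, y = 0 to 0.07. At the robot's left a wide fume duct fills x < 0.02, y = 0.30 to 0.52, z = 0.23 to 0.45. Keep the arm's links clear
Mind the look-alikes: they are no part of the job. Of the things that look like the pipe_bracket, the larger one is meant.

How it is judged:
On the way:
1. the elbow stands upright, socket down, let go of (angle between elbow's own z axis and vertical below 0.2 rad and height (world z) of elbow_outlet above 0.05 m and contact force between the fingers and elbow below 0.1 N and linear speed of elbow below 0.02 m/s), for 0.2 s.
At the end, for the whole second after the job is handed in: The elbow is on the stub's thread, upright within 0.15 rad and within 4 mm of the stub's axis, its socket mouth less than 12.5 mm above the flange, the centre of its outlet's end within 8 mm sideways of the line from the stub's axis to the pipe end (about 7 degrees), at rest (horizontal distance between elbow and stub_base below 0.004 m and z of elbow in the frame of stub_base between 0.008 and 0.0225 m and angle between elbow's own z axis and vertical below 0.15 rad and y of elbow_outlet in the frame of pipe_bracket between -0.008 and 0.008 m and x of elbow_outlet in the frame of pipe_bracket above 0.04 m and linear speed of elbow below 0.02 m/s); the robot touches nothing.
It fails at once if a bystander (jar, cup, charcoal or dish) is moved by more than 30 mm (distance of any of flux_jar, flux_cup, charcoal_block, dish from where it was at the start of the episode above 0.03 m).
It also fails if it takes over 72 s, if anything falls off the work surface, if the arm or the gripper's body presses on something with over 40 N, if the wrist force passes 120 N, or if a joint passes its speed limit or range.

### The arm

A 7-joint arm with a two-finger parallel gripper is mounted at the origin on the work surface; the furniture and walls round the work are solid. World frame = base frame: x ahead of the robot, y to its left, z up, the work surface at z = 0. Lengths are in m, angles in rad, forces in N, time in s.
With the tool pointing down it reaches from about 0.425 to 0.925 m from the base axis. Payload 6.8 kg.
Tool frame: the origin (TCP) lies at the centre of the arm's flange, where the gripper is bolted on; the fingertips stand 173 mm ahead of it and the grasp point (between the pads) lies 155 mm ahead of it (finger_overhang is the distance from the TCP to the fingertips, in m); y points along the fingers, z is the direction in which the jaws open and shut, and the axes are right-handed (so a half turn about y gives the same grasp; the last joint's range is limited). The gripper opens to 85 mm and grips with 20 to 120 N. Pads are 22 mm wide; open, the fingers measure 114 mm over their backs; the gripper's body (76 mm by 85 mm) begins 54 mm behind the grasp point. The pads swing forward as they close: fully open they stand 13 mm farther back than shut.
Start: joints at [1.118, 0.477, 0.022, 1.555, -0.011, 1.109, -0.083], TCP at [0.228, -0.635, 0.405] pointing down, gripper open.
Joint ranges: [-2.96, 2.96], [-0.34, 2.1], [-1.41, 1.46], [0.24, 2.44], [-1.37, 4.51], [0.17, 1.92], [-2.96, 2.96]. Speed limits (rad/s): [2.39, 2.39, 3.14, 3.14, 3.14, 3.14, 3.14].

### API

Orientations are given as a rotation vector (axis times angle).
In Python, from bench import get_obs, grab_frame, hand_in, finger_overhang gives the robot as it stands. The module is installed in compiled form; this text tells all that it offers.
- The arm moves only by the shell command python3 -m jog 'ROWS' [FORCE]. ROWS is JSON, a list of rows, each a list of 3 entries, a list of its own where there are three numbers: the shift along the tool's x, y, z in cm, then the turn about the tool's y in rad, then the gripper command: -1 is fully open, 1 is shut, values between are in proportion. In form: [[[x, y, z], twist, gripper], ...]. A call has 1 to 10 rows; each row is the pose to reach, as a shift and turn from the pose commanded when the call began, along the tool's axes at that moment; what a row does not reach only later rows make up. A row lasts 1/8 s, in which the tool goes at most 62.5 mm and 10.7 degrees, less where a joint would pass 70% of its speed; a pose out of reach is approached as far as the arm can. A call with a gripper value outside its range is refused whole. The fingers move at their own pace and stop on an object; FORCE is the grip in N (left out, the last holds). Time passes only in rows, so rows that repeat a pose let the fingers close. It gives the time, the measured TCP pose, the force and the opening at its end, in the units of the state.
- get_obs(): the state, without advancing time (a new reading comes with each control period).
- grab_frame(name): name is "scene" or "top" or "wrist"; returns a dict with "image" (384x512x3 uint8, blue, green, red), "fx", "fy", "cx", "cy" (pixels), "distortion" ([k1, k2, p1, p2, k3] as OpenCV has them; the pictures are not rectified), "origin" and "rotation" of the camera in the world. Camera axes: x right, y up, looking along -z (the intrinsics and any distortion apply to the point x, -y, -z); pixel columns grow to the right and rows downward; lengths in m; the calibration is good to about 2 mm. A picture is of the moment at which its call begins. There is no depth.
- hand_in(): hands the job in, once; it reports no verdict.
The state is a dict: "clock": time; "joints": joint angles; "qvel": joint speeds; "tau": joint torques, N m; "tcp_pos": TCP position; "orientation": TCP orientation; "contact_force": force on the tool from outside, world axes, zero at the start; "moment": the same for the moment, N m; "grip_width": finger opening in m.
Only numpy, scipy, OpenCV 4.12 (cv2) and the standard library are available. Lean on these libraries where they do the work, as an engineer would, in place of code of your own. Each camera call takes 0.05 s, during which the arm holds its last target.

## Working session

There is one attempt and no reset: what is moved stays moved. The work goes in short steps, Python scripts to look and compute and a shell command to move; the robot and the scene stay as the last step left them, time stands still between calls to the robot, and variables do not carry over. Pictures are saved under pics/ and viewed, and the job is handed in when it is done.

```bash
mkdir -p pics
cat > h.py <<'E'
import numpy as np, cv2
from scipy.spatial.transform import Rotation as R
from bench import get_obs, grab_frame, finger_overhang
def cam(n):
    f=grab_frame(n); f['image']=np.ascontiguousarray(f['image']); np.savez('last_%s.npz'%n,**{k:np.array(v) for k,v in f.items()}); return f
def load(n): return dict(np.load('last_%s.npz'%n))
def K(f): return np.array([[f['fx'],0,f['cx']],[0,f['fy'],f['cy']],[0,0,1]],float)
def ray(f,u,v):
    p=cv2.undistortPoints(np.array([[[u,v]]],float),K(f),np.array(f['distortion'],float))[0,0]
    d=np.array([p[0],-p[1],-1.]); return np.array(f['origin'],float), np.array(f['rotation'],float).reshape(3,3)@d
def onz(f,u,v,z):
    o,d=ray(f,u,v); return o+d*(z-o[2])/d[2]
def proj(f,P):
    c=np.array(f['rotation'],float).reshape(3,3).T@(np.array(P,float)-np.array(f['origin'],float)); c=np.array([c[0],-c[1],-c[2]])
    return cv2.projectPoints(c.reshape(1,1,3),np.zeros(3),np.zeros(3),K(f),np.array(f['distortion'],float))[0].ravel()
def tri(f,a,g,b):
    o,d=ray(f,*a);p,e=ray(g,*b);d/=np.linalg.norm(d);e/=np.linalg.norm(e)
    s=np.linalg.lstsq(np.stack([d,-e],1),p-o,rcond=None)[0]; A=o+s[0]*d;B=p+s[1]*e
    return (A+B)/2,np.linalg.norm(A-B)
def save(img,n,s=1): cv2.imwrite('pics/'+n+'.png',cv2.resize(img,None,fx=s,fy=s,interpolation=cv2.INTER_CUBIC))
def tool():
    o=get_obs(); return np.array(o['tcp_pos']),R.from_rotvec(o['orientation']).as_matrix(),o
E
python3 - <<'E'
from h import *
for n in ['scene','top','wrist']:
    f=cam(n); save(f['image'],n+'0',1.5); print(n,f['fx'],f['origin'],np.round(f['rotation'],3).tolist(),f['distortion'])
p,Rm,o=tool(); print(o); print(Rm.round(3)); print(finger_overhang() if callable(finger_overhang) else finger_overhang)
E
```

```text
scene 376.7720838454653 [0.92896358 1.03013195 0.56152753] [0.421, 1.314, 2.216] [-0.08755487  0.          0.          0.          0.        ]
top 485.8438285152084 [0.22110124 0.34445188 1.28525125] [0.12, -0.121, -1.539] [0.01991083 0.         0.         0.         0.        ]
wrist 334.92101392550535 [ 0.30676729 -0.60540604  0.37272818] [-0.286, 0.203, -1.214] [-0.09033961  0.          0.          0.          0.        ]
{'clock': 0.15, 'joints': array([ 1.11791655,  0.47760817,  0.02232718,  1.55621888, -0.01150633,
        1.10933571, -0.08309053]), 'qvel': array([-4.46607583e-04, -1.95427792e-03,  4.35474262e-05, -1.69130090e-03,
        4.56106154e-04,  2.91092132e-04,  9.06230232e-04]), 'tau': array([ 3.32651827e-03, -5.96927333e+01,  1.61025222e+00, -2.81489092e+01,
        1.26573138e-02,  6.63473562e-03,  6.75946936e-06]), 'tcp_pos': array([ 0.2280891 , -0.63506168,  0.4039522 ]), 'orientation': array([-0.35458387,  2.0356826 , -2.03278427]), 'contact_force': array([ 0.1129892 ,  0.6000479 , -0.13109372]), 'moment': array([-0.01230259,  0.02228454,  0.02336609]), 'grip_width': 0.08548369313260284}
[[-0.941 -0.001  0.338]
 [-0.338  0.001 -0.941]
 [ 0.    -1.    -0.001]]
0.1734
```

```bash
sed -i "s/np.array(f\['rotation'\],float).reshape(3,3)/R.from_rotvec(np.array(f['rotation'],float)).as_matrix()/" h.py; grep -n as_matrix h.py
```

```text
10:    d=np.array([p[0],-p[1],-1.]); return np.array(f['origin'],float), R.from_rotvec(np.array(f['rotation'],float)).as_matrix()@d
14:    c=R.from_rotvec(np.array(f['rotation'],float)).as_matrix().T@(np.array(P,float)-np.array(f['origin'],float)); c=np.array([c[0],-c[1],-c[2]])
22:    o=get_obs(); return np.array(o['tcp_pos']),R.from_rotvec(o['orientation']).as_matrix(),o
```

View pics/scene0.png

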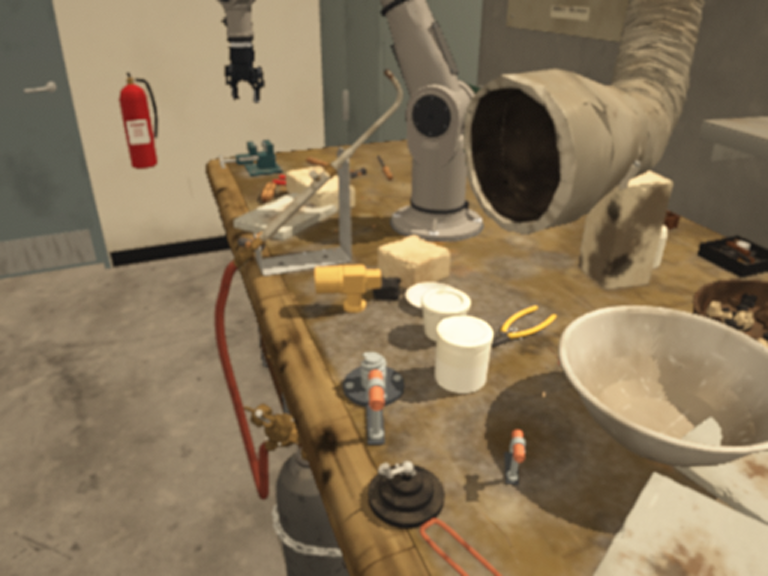

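View pics/top0.png

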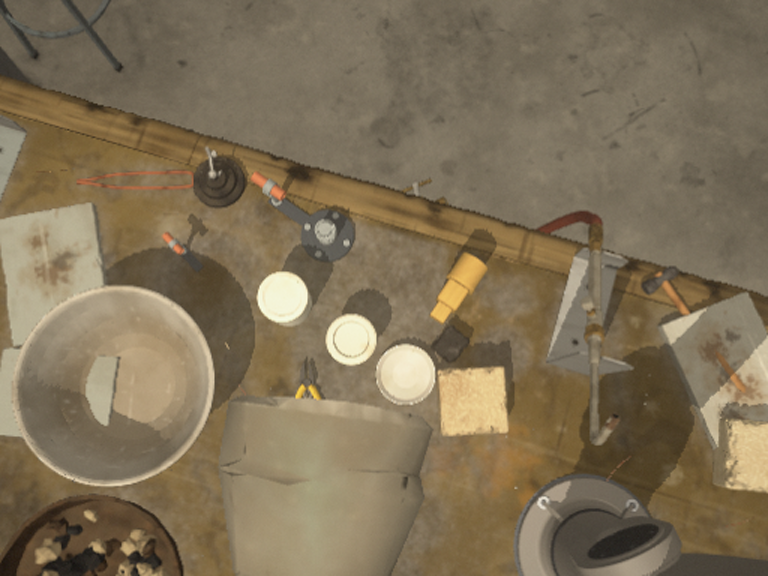

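View pics/wrist0.png

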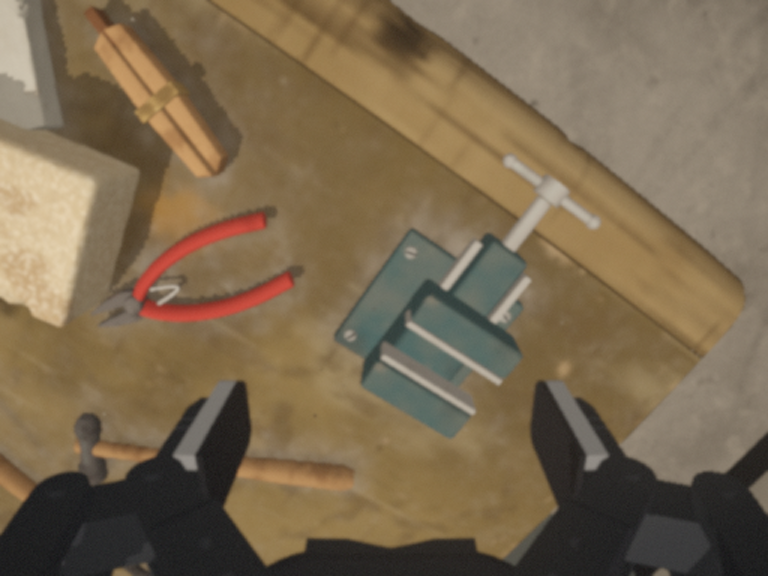

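Run:
```python
from h import *
f=load('top'); save(f['image'][120:270,150:350],'tc',4)
g=load('scene'); save(g['image'][160:360,190:390],'sc',3)
print(proj(f,[0,0,0]),proj(f,[.5,0,0]),proj(f,[.5,.3,0]))
```

```text
[390.58342566 364.75318165] [387.93041748 171.46515641] [276.70533403 168.30655599]
```

View pics/tc.png

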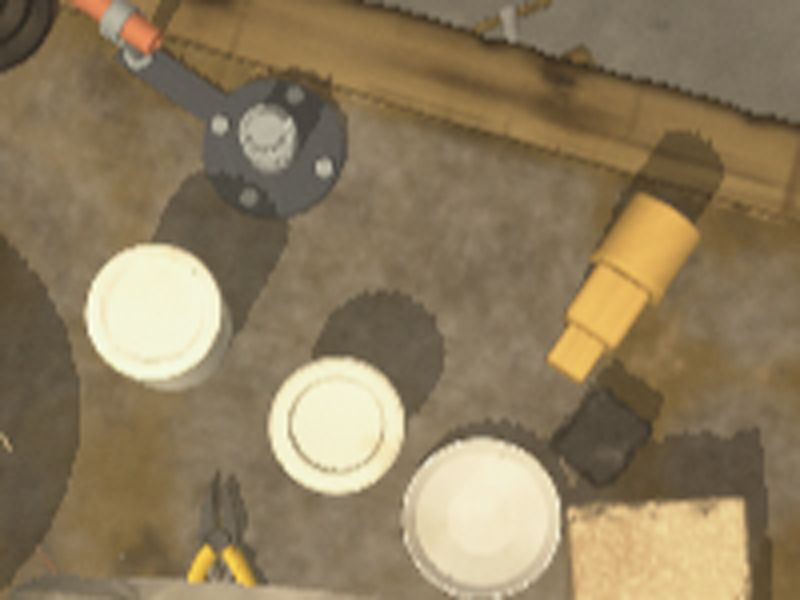

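View pics/sc.png

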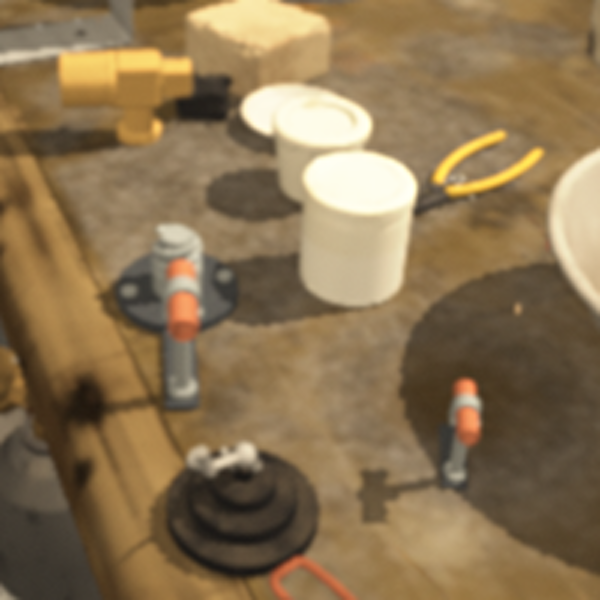

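Run:
```python
from h import *
f=load('top')
def c(u,v,z): 
    p=onz(f,150+(u-1.5)/4,120+(v-1.5)/4,z); print((u,v),p.round(4)); return p[:2]
h1=c(549,360,.076);h2=c(583,382,.076);h3=c(605,347,.076)
m1=c(598,262,.084);m2=c(651,302,.084)
print('head w',np.linalg.norm(h1-h2))
s1=c(645,196,.062);s2=c(699,240,.062)
mouth=(s1+s2)/2; print('socket w',np.linalg.norm(s1-s2))
he=(h1+h2)/2; d=he-mouth; print('len',np.linalg.norm(d),'ang',np.arctan2(d[1],d[0]),he,mouth)
d2=h2-h3; print('ang head edge',np.arctan2(d2[1],d2[0]))
print('charcoal'); [c(*x) for x in [(553,438,.035),(590,390,.035),(650,430,.035),(605,486,.035)]]
print('stub',c(268,137,.058)); 
a=c(275,147,.01)
# flange hsv
for u in [(205,148),(347,148),(276,78),(276,219)]: c(*u,.01)
c(150,45,.0985);c(110,20,.0985)
```

```text
(549, 360) [0.3784 0.2747 0.076 ]
(583, 382) [0.3652 0.2531 0.076 ]
(605, 347) [0.3877 0.2397 0.076 ]
(598, 262) [0.4403 0.2456 0.084 ]
(651, 302) [0.4158 0.2121 0.084 ]
head w 0.025304151043362495
(645, 196) [0.4883 0.2143 0.062 ]
(699, 240) [0.4605 0.1794 0.062 ]
socket w 0.044619239247326394
len 0.12256422175691366 ang 2.562694831079687 [0.37179427 0.26390451] [0.47438863 0.19684942]
ang head edge 2.6037211627782684
charcoal
(553, 438) [0.3332 0.2687 0.035 ]
(590, 390) [0.365  0.2454 0.035 ]
(650, 430) [0.3402 0.2063 0.035 ]
(605, 486) [0.3033 0.2348 0.035 ]
(268, 137) [0.521  0.4585 0.058 ]
stub [0.52099649 0.45847422]
(275, 147) [0.526  0.4579 0.01  ]
(205, 148) [0.5239 0.5049 0.01  ]
(347, 148) [0.5267 0.4095 0.01  ]
(276, 78) [0.5738 0.4592 0.01  ]
(276, 219) [0.4767 0.4552 0.01  ]
(150, 45) [0.5683 0.5315 0.0985]
(110, 20) [0.5838 0.5575 0.0985]
```

```bash
cat >> h.py <<'E'
def plan(P,zang=None):
    """cm shift in tool axes + twist to bring TCP to P with tool z at world angle zang"""
    p,Rm,o=tool(); s=Rm.T@(np.array(P)-p)*100; za=np.arctan2(Rm[1,2],Rm[0,2])
    t=None if zang is None else -(zang-za)
    print('clk',round(o['clock'],2),'tcp',p.round(4),'zang',za.round(3),'shift',s.round(2),'twist',t,'grip',round(o['grip_width'],4),'F',np.round(o['contact_force'],1),'j',np.round(o['joints'],2))
E
python3 -m jog '[[[-5,-5,-4],-0.18,-1],[[-10,-5.6,-8],-0.36,-1],[[-15,-5.6,-12],-0.54,-1],[[-20,-5.6,-15],-0.72,-1],[[-25,-5.6,-19],-0.9,-1],[[-30,-5.6,-23],-1.08,-1],[[-35,-5.6,-27],-1.26,-1],[[-40,-5.6,-31],-1.44,-1],[[-46,-5.6,-35],-1.62,-1],[[-51,-5.6,-38],-1.8,-1]]' 20; python3 -c "
from h import *
plan([.45,.22,.40],1.0)"
```

```text
clock: 1.4
tcp_pos: [0.5641, -0.1245, 0.4608]
orientation: [-1.43, 0.772, -0.773]
contact_force: [1.4, -1.2, -0.7]
grip_width: 0.0856
clk 1.4 tcp [ 0.5641 -0.1245  0.4608] zang 0.58 shift [-35.07   6.06   9.32] twist -0.4204383652028483 grip 0.0856 F [ 1.4 -1.2 -0.7] j [ 0.55  0.32 -0.56  1.7   0.18  1.18  0.53]
```

```bash
python3 -m jog '[[[-5,1,1],-0.1,-1],[[-10,2,2],-0.2,-1],[[-16,3,3],-0.3,-1],[[-22,4,4],-0.4,-1],[[-28,5,5],-0.42,-1],[[-34,6,6.5],-0.42,-1],[[-34,6,6.5],-0.42,-1],[[-34,6,6.5],-0.42,-1]]'
python3 - <<'E'
from h import *
plan([.384,.255,.30],1.0)
f=cam('wrist'); save(f['image'],'w1',1.5)
E
```

```text
clock: 2.4
tcp_pos: [0.4335, 0.1943, 0.4005]
orientation: [-1.524, 0.452, -0.452]
contact_force: [0.2, 0.1, -0.1]
grip_width: 0.0854
clk 2.4 tcp [0.4335 0.1943 0.4005] zang 0.994 shift [-7.46 10.05  2.4 ] twist -0.005668734266833009 grip 0.0854 F [ 0.2  0.1 -0.1] j [ 0.17  0.24 -0.82  1.98  0.21  1.01  0.25]
```

View pics/w1.png

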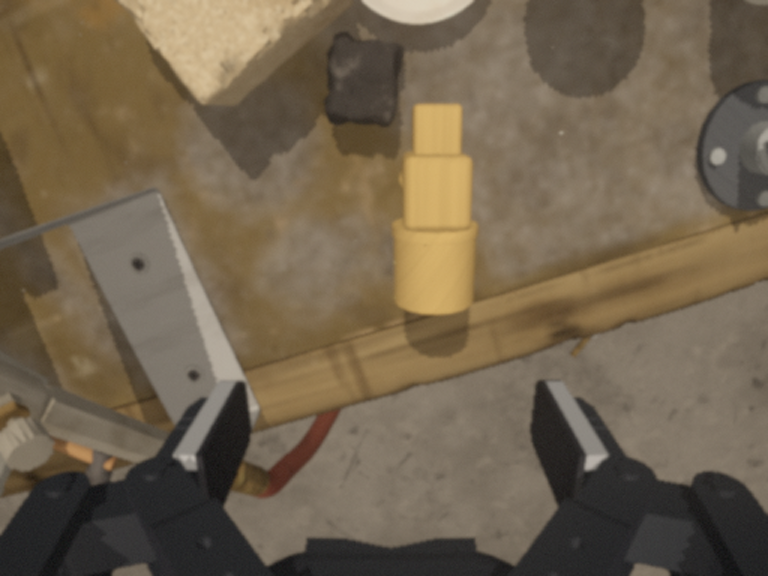

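Run:
```python
from h import *
f=load('wrist'); g=load('top')
def c(u,v,z):
    p=onz(f,(u-.25)/1.5,(v-.25)/1.5,z); return p
a=c(414,105,.076);b=c(462,105,.076);d=c(462,154,.076);e=c(414,154,.076)
print(a,b,d,e,np.linalg.norm(a-b),np.linalg.norm(b-d)); hc=(a+b+d+e)/4;print('head c',hc)
m=(c(405,156,.084)+c(471,156,.084)+c(405,227,.084)+c(470,227,.084))/4; print('mid',m)
v=hc-m; print(np.linalg.norm(v),np.arctan2(v[1],v[0]))
s=c(436,310,.06);print('mouth',s); v=hc-s; print(np.linalg.norm(v),np.arctan2(v[1],v[0]))
print('charcoal',[c(*x,.035).round(3) for x in [(330,35),(403,40),(390,125),(328,120)]])
plan([.384,.255,.30],1.0)
st=c(768,148,.058);print(st)
```

```text
[0.36725668 0.25438847 0.076     ] [0.38171309 0.27691947 0.076     ] [0.40483218 0.26311157 0.076     ] [0.38996601 0.24002524 0.076     ] 0.026770015217255506 0.026928610372132036
head c [0.38594199 0.25861119 0.076     ]
mid [0.41455246 0.24007649 0.084     ]
0.03501561763976394 2.566745081117618
mouth [0.48485232 0.19836986 0.06      ]
0.11691137975454405 2.594545345366741
charcoal [array([0.304, 0.235, 0.035]), array([0.331, 0.271, 0.035]), array([0.37 , 0.237, 0.035]), array([0.345, 0.205, 0.035])]
clk 2.45 tcp [0.4339 0.1936 0.4006] zang 0.992 shift [-7.54 10.05  2.42] twist -0.007550906446469274 grip 0.085 F [-0.2  0.6  0.2] j [ 0.17  0.24 -0.82  1.98  0.21  1.01  0.25]
[0.50805823 0.43474278 0.058     ]
```

```bash
python3 -m jog '[[[-4,5,1.4],-0.01,-1],[[-7.8,10,2.7],-0.01,-1],[[-7.8,10,2.7],-0.01,-1],[[-7.8,14,2.7],-0.01,-1],[[-7.8,17,2.7],-0.01,-1],[[-7.8,17,2.7],-0.01,-1]]'
python3 - <<'E'
from h import *
plan([.384,.2595,.220],1.005)
f=cam('wrist'); save(f['image'],'w2',1.2);f=cam('scene'); save(f['image'][160:270,190:340],'s2',4)
E
```

```text
clock: 3.2
tcp_pos: [0.3836, 0.258, 0.2297]
orientation: [-1.527, 0.448, -0.445]
contact_force: [0.3, -0.1, -0.2]
grip_width: 0.085
clk 3.2 tcp [0.3836 0.258  0.2297] zang 1.001 shift [-0.04  0.97  0.15] twist -0.0038080602038081945 grip 0.085 F [ 0.3 -0.1 -0.2] j [-0.15  0.49 -0.7   2.15  0.51  0.67 -0.2 ]
```

View pics/w2.png

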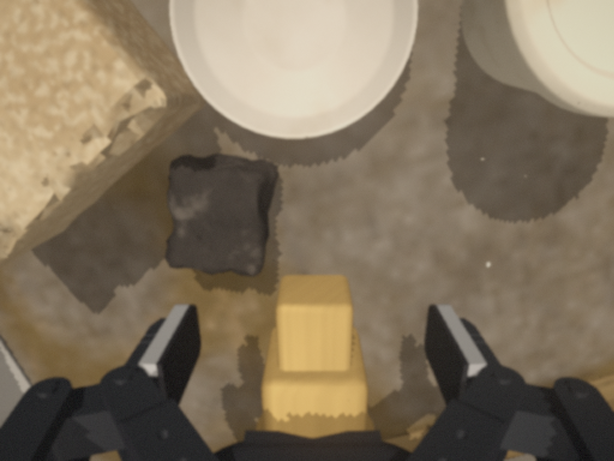

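View pics/s2.png

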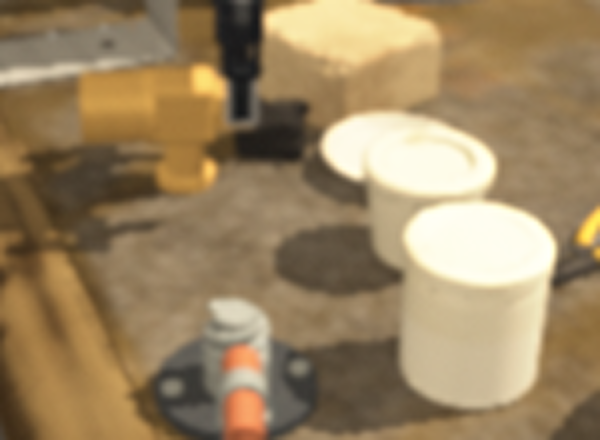

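```bash
python3 -m jog '[[[0,1,0.1],0,-1],[[0,1,0.1],0,1],[[0,1,0.1],0,1],[[0,1,0.1],0,1],[[0,1,0.1],0,1],[[0,1,0.1],0,1],[[0,1,0.1],0,1]]' 20
python3 - <<'E'
from h import *
plan([.384,.2595,.220],1.005)
f=cam('wrist'); save(f['image'],'w3',1.2)
E
```

```text
clock: 4.18
tcp_pos: [0.3832, 0.2607, 0.2208]
orientation: [-1.525, 0.444, -0.444]
contact_force: [-1.7, -1.7, 4.4]
grip_width: 0.0278
clk 4.17 tcp [0.3832 0.2607 0.2208] zang 1.004 shift [ 0.14  0.08 -0.06] twist -0.0008567249889894768 grip 0.0278 F [-1.7 -1.7  4.4] j [-0.16  0.51 -0.69  2.16  0.54  0.65 -0.22]
```

View pics/w3.png

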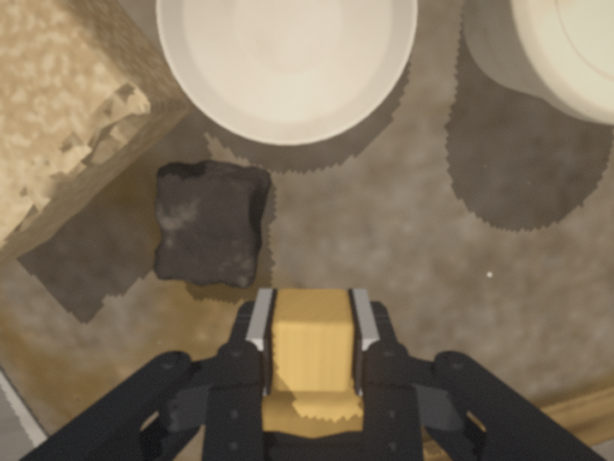

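```bash
python3 -m jog '[[[0,-2,0],0,1],[[0,-5,0],0,1],[[0,-8,0],0,1],[[0,-11,0],0,1],[[3,-13,1],0,1],[[6,-13,2.5],0,1],[[6,-13,2.5],0,1],[[6,-13,2.5],0,1]]'
python3 - <<'E'
from h import *
plan([.45,.255,.350],1.005)
f=cam('wrist'); save(f['image'],'w4',1);f=cam('scene'); save(f['image'][120:270,190:340],'s4',4)
E
```

```text
clock: 5.22
tcp_pos: [0.4466, 0.2494, 0.3498]
orientation: [-1.526, 0.445, -0.443]
contact_force: [0.4, 0.1, -3.6]
grip_width: 0.0276
clk 5.22 tcp [0.4466 0.2494 0.3498] zang 1.004 shift [-0.01 -0.02  0.65] twist -0.0007654918778938757 grip 0.0276 F [ 0.4  0.1 -3.6] j [ 0.03  0.38 -0.8   1.96  0.34  0.94  0.07]
```

View pics/s4.png

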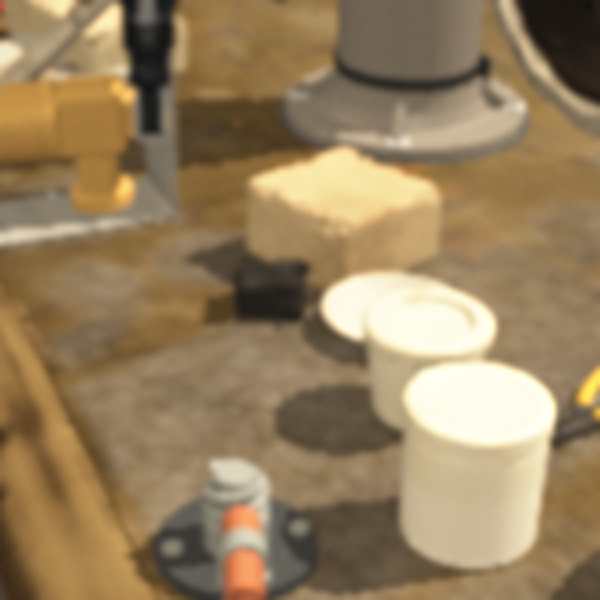

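```bash
python3 -m jog '[[[0,3,0],0,1],[[0,6,0],0,1],[[0,7.7,0],0,1],[[0,7.7,0],0,0.5],[[0,7.7,0],0,0.42],[[0,7.7,0],0,0.39]]'
python3 - <<'E'
from h import *
plan([.45,.255,.2715],1.005)
f=cam('scene'); save(f['image'][120:270,190:340],'s5',3)
E
```

```text
clock: 6.08
tcp_pos: [0.4477, 0.2499, 0.2747]
orientation: [-1.523, 0.443, -0.445]
contact_force: [-0.2, 0.3, -4.4]
grip_width: 0.0277
clk 6.08 tcp [0.4477 0.2499 0.2747] zang 1.004 shift [-0.08  0.33  0.55] twist -0.001060604928576847 grip 0.0277 F [-0.2  0.3 -4.4] j [-0.04  0.49 -0.73  2.02  0.45  0.8  -0.03]
```

View pics/s5.png

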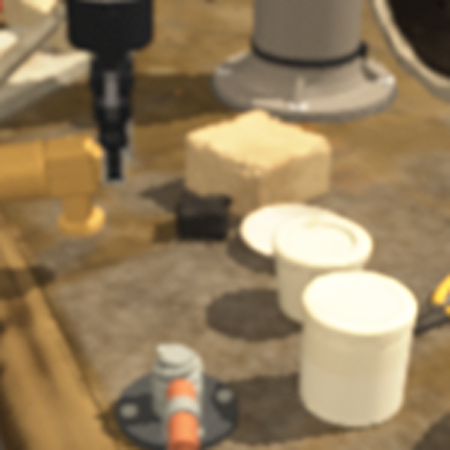

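```bash
python3 -m jog '[[[0,0,0],0,0.37],[[0,0,0],0,0.36],[[0,0,0],0,0.355]]';  python3 - <<'E'
from h import *
f=cam('scene'); save(f['image'][150:230,190:270],'s6',5)
E
```

```text
clock: 6.5
tcp_pos: [0.4474, 0.2495, 0.2737]
orientation: [-1.525, 0.444, -0.444]
contact_force: [0.2, -0.2, -3.1]
grip_width: 0.028
```

View pics/s6.png

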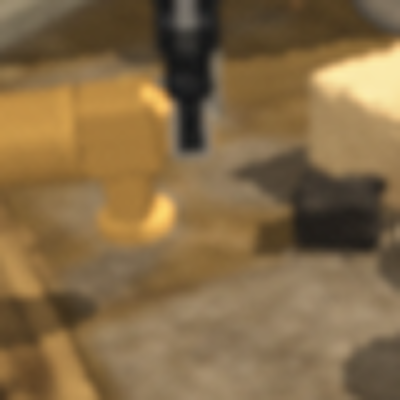

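```bash
python3 -m jog '[[[0,0,0],0,0.35],[[0,0,0],0,0.35]]';  python3 - <<'E'
from h import *
f=cam('scene'); save(f['image'][150:230,190:270],'s7',5)
E
```

```text
clock: 6.8
tcp_pos: [0.4474, 0.2495, 0.2737]
orientation: [-1.525, 0.444, -0.444]
contact_force: [1.0, 0.9, -3.5]
grip_width: 0.0278
```

View pics/s7.png

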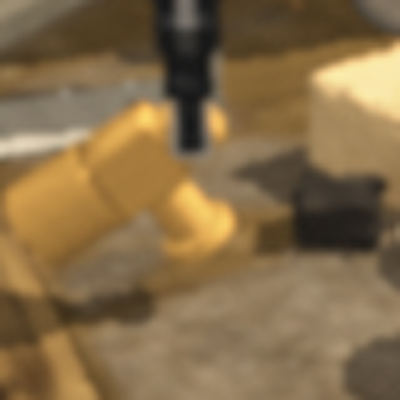

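```bash
python3 -m jog '[[[0,0,0],0,0.35],[[0,0,0],0,0.35]]';  python3 - <<'E'
from h import *
f=cam('scene'); save(f['image'][150:230,190:270],'s8',5)
E
```

```text
clock: 7.1
tcp_pos: [0.4473, 0.2496, 0.2737]
orientation: [-1.525, 0.444, -0.444]
contact_force: [-0.4, 0.4, -3.6]
grip_width: 0.0282
```

View pics/s8.png

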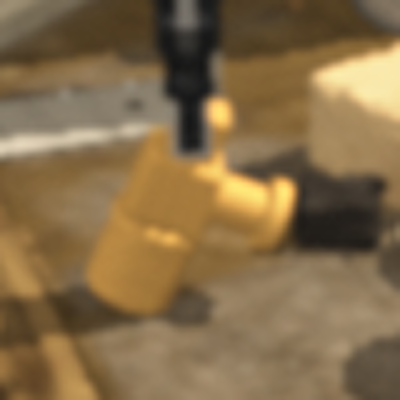

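```bash
python3 -m jog '[[[0,0,0],0,0.35],[[0,0,0],0,0.35]]';  python3 - <<'E'
from h import *
f=cam('scene'); save(f['image'][150:230,190:270],'s9',5)
f=cam('top'); save(f['image'][150:240,250:340],'t9',5)
E
```

```text
clock: 7.4
tcp_pos: [0.4474, 0.2495, 0.2737]
orientation: [-1.525, 0.444, -0.444]
contact_force: [0.1, 0.4, -2.4]
grip_width: 0.0277
```

View pics/s9.png

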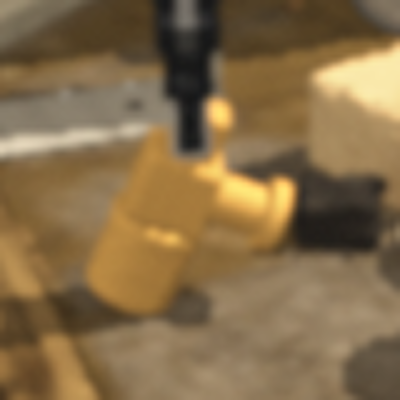

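View pics/t9.png

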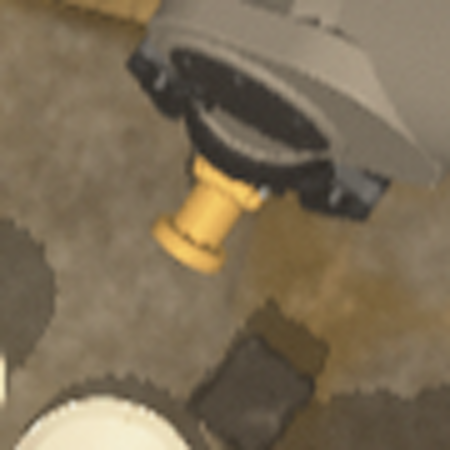

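```bash
python3 -m jog '[[[0,0.3,0],0,0.35],[[1.5,0.3,0],0,0.35],[[3,0.3,0],0,0.35],[[4.5,0.3,0],0,0.35],[[4.5,0.3,0],0,0.35]]';  python3 - <<'E'
from h import *
f=cam('scene'); save(f['image'][150:230,180:260],'s10',5)
E
```

```text
clock: 8.12
tcp_pos: [0.4867, 0.2244, 0.2708]
orientation: [-1.524, 0.445, -0.447]
contact_force: [0.7, -1.4, 1.3]
grip_width: 0.0279
```

View pics/s10.png

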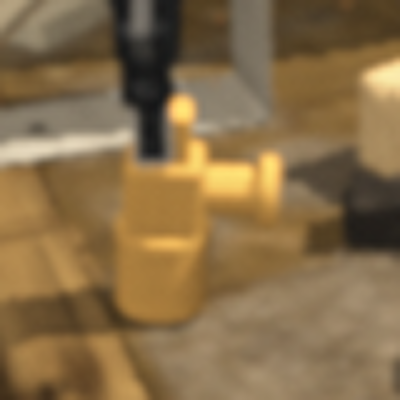

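```bash
python3 -m jog '[[[0.2,0.1,0],0,0.35],[[0.2,0.1,0],0,0.35],[[0.2,0,0],0,0.3],[[0.2,0,0],0,0.2],[[0.2,0,0],0,0],[[0.2,0,0],0,-0.3],[[0.2,0,0],0,-0.3],[[0.2,0,0],0,-0.3]]';  python3 - <<'E'
from h import *
f=cam('scene'); save(f['image'][150:230,180:260],'s11',5)
f=cam('wrist'); save(f['image'],'w11',1.2); plan([.49,.22,.27],1.0)
E
```

```text
clock: 9.18
tcp_pos: [0.487, 0.2243, 0.2707]
orientation: [-1.525, 0.444, -0.444]
contact_force: [0.3, 0.4, -0.2]
grip_width: 0.0557
clk 9.28 tcp [0.487  0.2243 0.2707] zang 1.004 shift [ 0.49  0.07 -0.2 ] twist 0.004020287585939197 grip 0.0549 F [-0.3  0.1 -0.1] j [ 0.01  0.52 -0.71  1.96  0.46  0.82  0.05]
```

View pics/s11.png

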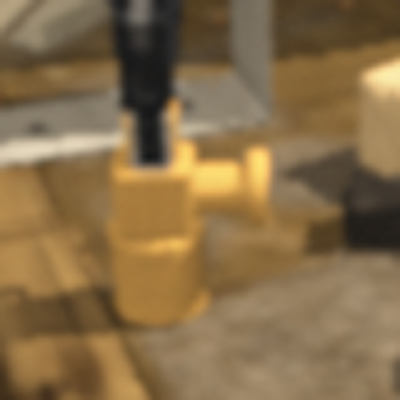

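View pics/w11.png

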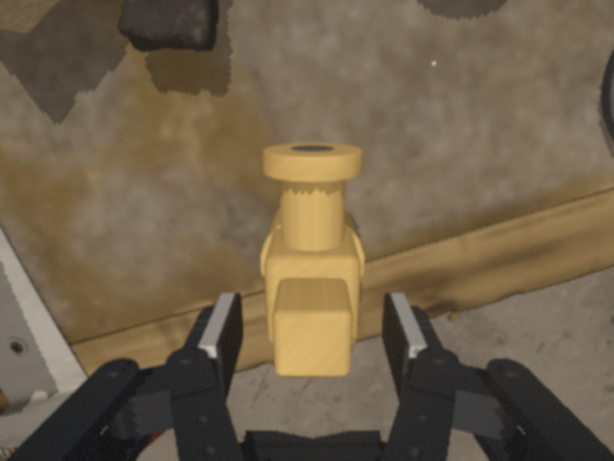

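Run:
```python
from h import *
f=load('wrist'); p=np.array([.487,.2243]); dx=np.array([np.cos(2.575),np.sin(2.575)]); dy=np.array([-dx[1],dx[0]])
im=cv2.resize(f['image'],None,fx=1.5,fy=1.5)
for n in ['wrist','scene']:
  f=load(n); im=cv2.resize(f['image'],None,fx=3,fy=3)
  for x,y,z in [(14,14,122),(14,-14,122),(-14,14,122),(-14,-14,122),(14,14,94),(14,-14,94),(62,0,72),(62,21,72),(62,-21,72),(62,0,93),(26,0,0),(-26,0,0),(0,26,0),(0,-26,0)]:
    P=np.r_[p+dx*x/1e3+dy*y/1e3,z/1e3]; q=proj(f,P); cv2.circle(im,tuple(int(v*3+1) for v in q),3,(255,0,0),-1)
  if n=='wrist': im=im[300:1000,400:1100]
  else: im=im[400:700,500:800]; im=cv2.resize(im,None,fx=2,fy=2)
  save(im,'ov_'+n,.8)
```

```text
(no output)
```

View pics/ov_wrist.png

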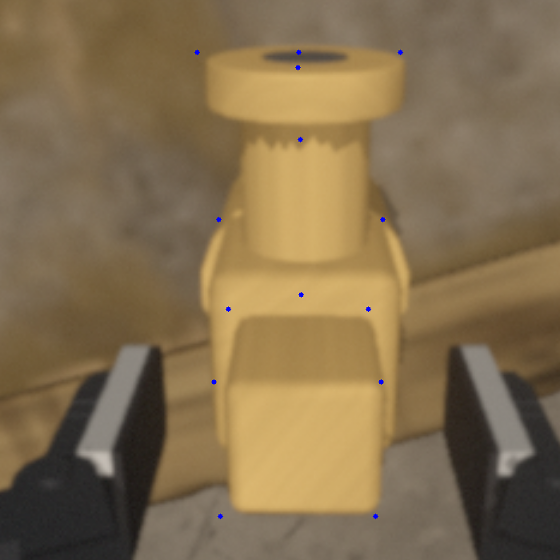

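View pics/ov_scene.png

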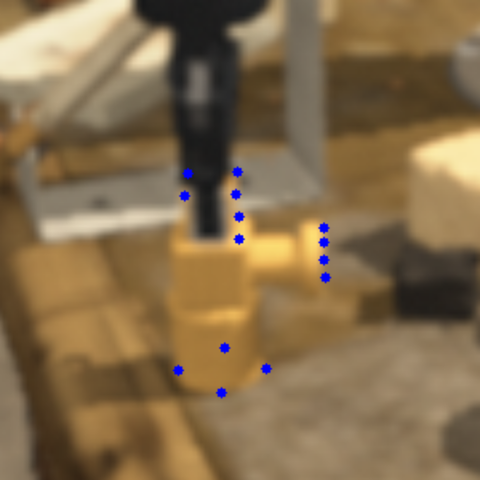

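```bash
python3 -m jog '[[[0,0,0],0,0.3],[[0,0,0],0,1],[[0,0,0],0,1],[[0,0,0],0,1],[[0,0,0],0,1],[[0,-5,0],0,1],[[0,-10,2],0,1],[[0,-13,5],0,1],[[0,-13,5],0,1],[[0,-13,5],0,1]]' 60
python3 - <<'E'
from h import *
f=cam('wrist'); save(f['image'],'w12',1.5); f=cam('scene'); save(f['image'][100:230,160:290],'s12',4); plan([.49,.27,.40],1.0)
E
```

```text
clock: 10.52
tcp_pos: [0.5132, 0.2656, 0.399]
orientation: [-1.528, 0.446, -0.443]
contact_force: [-0.3, -0.3, -4.1]
grip_width: 0.0269
clk 10.62 tcp [0.5133 0.2653 0.3988] zang 1.003 shift [-2.22 -0.11 -0.85] twist 0.0034342692283071408 grip 0.0271 F [-0.7 -0.1 -4.6] j [ 0.02  0.43 -0.79  1.76  0.34  1.1   0.12]
```

View pics/w12.png

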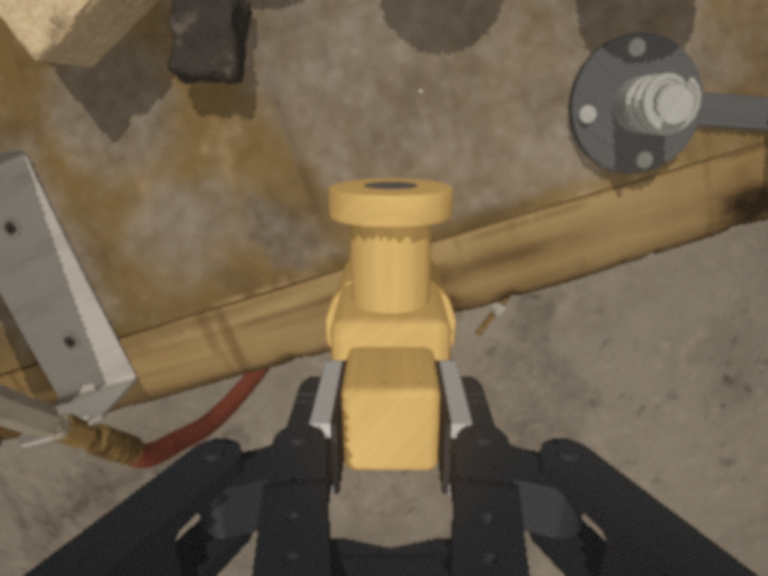

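View pics/s12.png

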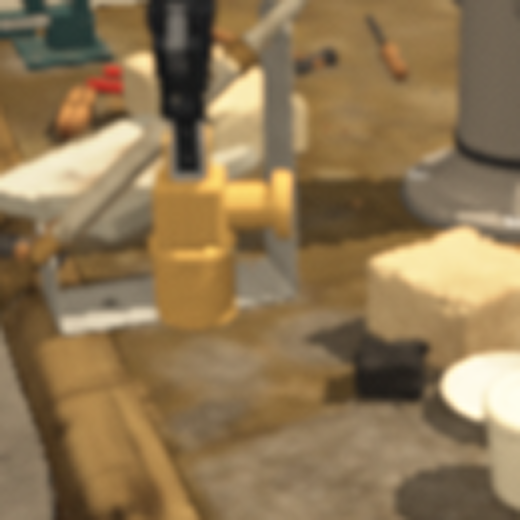

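Run:
```python
from h import *
f=load('wrist'); save(f['image'][10:125,370:512],'w12c',5)
f=load('top'); save(f['image'][105:180,165:245],'t12c',7)
```

```text
(no output)
```

View pics/w12c.png

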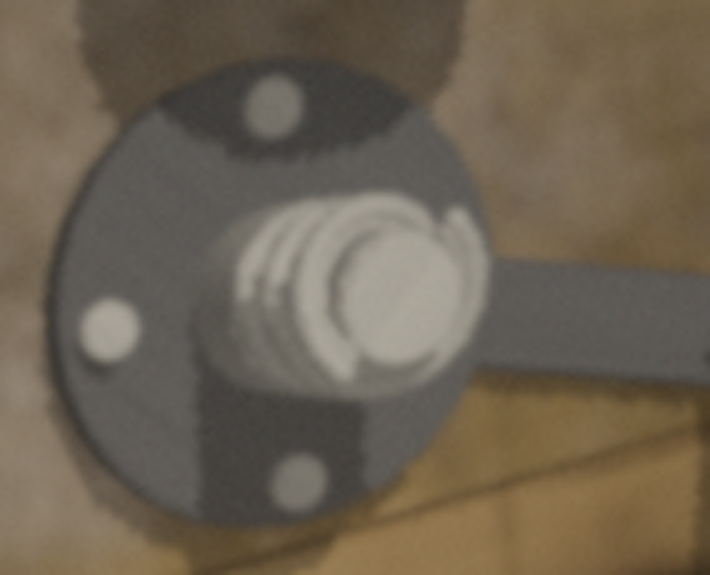

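View pics/t12c.png

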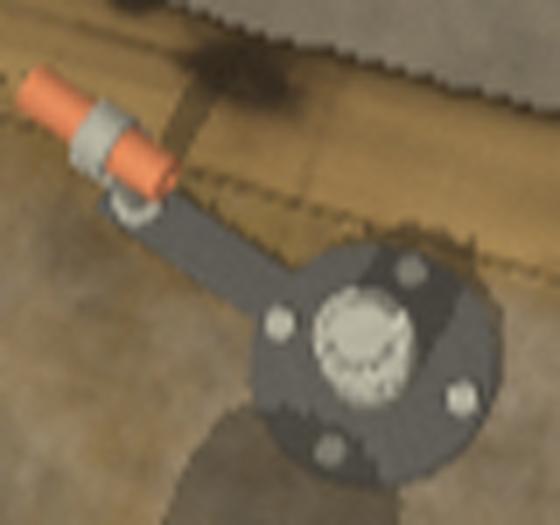

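Run:
```python
from h import *
f=load('wrist'); g=load('top')
w=lambda u,v,z: onz(f,370+(u-2)/5,10+(v-2)/5,z)
t=lambda u,v,z: onz(g,165+(u-3)/7,105+(v-3)/7,z)
print('w bolts',w(286,295.5,.012),'w top',w(402,298,.058))
b1,b2=w(273,107,.012),w(299,484,.012);print(np.linalg.norm(b1-b2))
print('t bolts',t(370.5,360.5,.012),'t top',t(362,335,.058))
b=w(110,330,.012)-w(286,295.5,.012);print('bolt ang w',np.arctan2(b[1],b[0]))
b=t(279,323,.012)-t(461,399,.012);print('bolt ang t toward pipe',np.arctan2(b[1],b[0]))
b=t(412,270,.012)-t(330,450,.012);print(np.arctan2(b[1],b[0]))
a,c=t(163,178,.0985),t(35,87,.0985); v=a-c; print('pipe end',a,'dir',np.arctan2(-v[1],-v[0]))
# pipe edges
e1=t(160,198,.089)-t(20,100,.089); e2=t(177,165,.089)-t(45,68,.089)
print([np.arctan2(-e[1],-e[0]) for e in (e1,e2)])
for c in [(345,375),(460,215)]:
  q=w(*c,.052); print('ridge',q)
# elbow held: head top
W=lambda u,v,z: onz(f,(u-.25)/1.5,(v-.25)/1.5,z)
p,Rm,o=tool(); zt=p[2]-.2707+.122
hc=(W(343,402,zt)+W(438,402,zt)+W(343,469,zt)+W(438,469,zt))/4; print('head',hc,'tcp',p, 'rel tool',Rm.T@(hc-p))
oc=W(391,181,p[2]-.2707+.093); print('outlet top',Rm.T@(oc-p))
```

```text
w bolts [0.52675353 0.46132099 0.012     ] w top [0.5274701  0.46090455 0.058     ]
0.07658987943332625
t bolts [0.52626153 0.46014819 0.012     ] t top [0.52481202 0.45951285 0.058     ]
bolt ang w -1.923956800507448
bolt ang t toward pipe 1.19772213089956
-0.37849811197847855
pipe end [0.57065545 0.52977331 0.0985    ] dir 0.9739913732270745
[np.float64(0.9816561420502646), np.float64(0.9579721613217205)]
ridge [0.53616878 0.44836057 0.052     ]
ridge [0.52127412 0.47979471 0.052     ]
head [0.5149042  0.2655132  0.25010211] tcp [0.51327062 0.2652615  0.39880211] rel tool [0.00142809 0.14869325 0.0016434 ]
outlet top [-0.06531609  0.17777632  0.00178145]
```

```bash
python3 -m jog '[[[-1,0,2],-0.17,1],[[-2,0,4],-0.35,1],[[-3.5,0,6.5],-0.53,1],[[-5,0,9],-0.7,1],[[-6,0,11],-0.88,1],[[-7.5,0,14],-1.06,1],[[-8.5,0,16],-1.24,1],[[-9.4,0,17.1],-1.42,1],[[-9.4,0,17.1],-1.55,1],[[-9.4,0,17.1],-1.55,1]]'
python3 - <<'E'
from h import *
f=cam('wrist'); save(f['image'],'w13',1.); f=cam('scene'); save(f['image'][130:290,150:350],'s13',4); plan([.526,.4598,.36],2.556)
E
```

```text
clock: 11.88
tcp_pos: [0.5265, 0.4605, 0.3989]
orientation: [-1.433, -0.763, 0.768]
contact_force: [-0.5, 0.2, -3.8]
grip_width: 0.0271
clk 11.97 tcp [0.5267 0.4605 0.3997] zang 2.551 shift [-0.08  3.97  0.02] twist -0.005356058736726954 grip 0.027 F [ 0.3  0.6 -4. ] j [-0.18  0.75 -1.05  1.44  0.65  1.33  1.28]
```

View pics/s13.png

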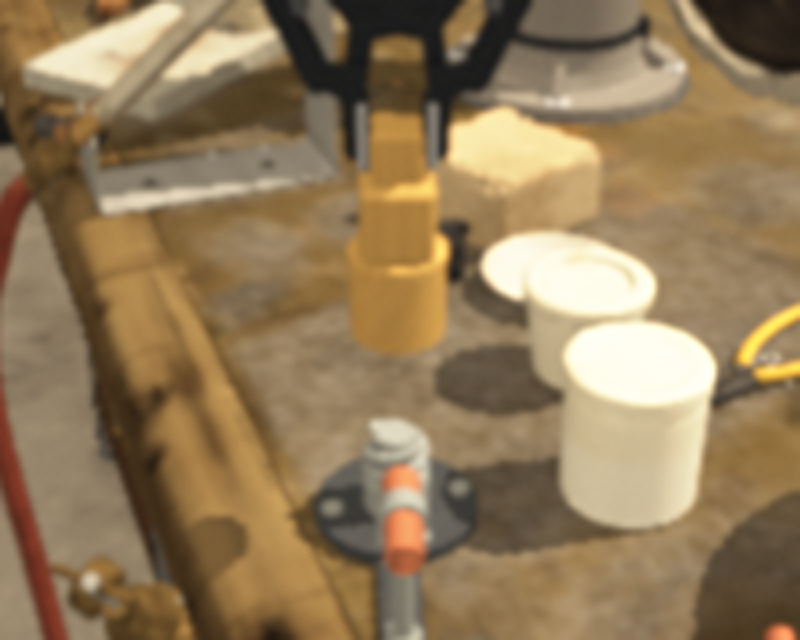

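View pics/w13.png

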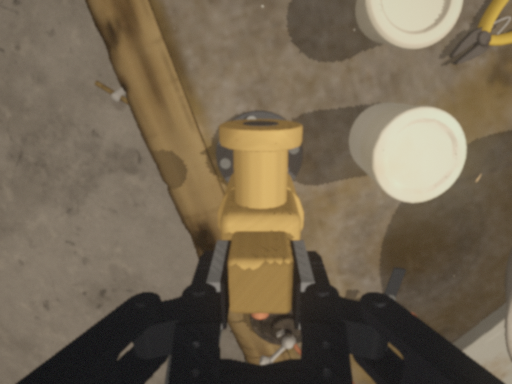

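Run:
```python
from h import *
f=load('scene'); 
for P in [(.5267,.4605,.13),(.526,.4598,.13),(.526,.4598,.045)]:
    q=proj(f,P); print((q-[150,130])*4+1.5)
save(f['image'][170:275,230:265],'s13c',8)
```

```text
[398.43873622 325.45300527]
[398.74449364 324.50749823]
[399.14125005 451.00009708]
```

View pics/s13c.png

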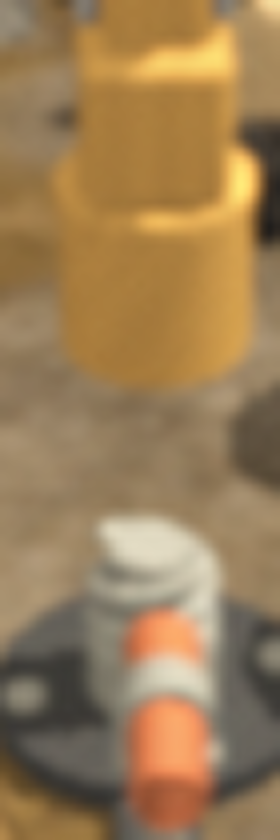

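```bash
python3 -m jog '[[[0,4,0],0,1],[[0,6,0],0,1],[[0,7,0],0,1],[[0,7.5,0],0,1],[[0,8,0],0,1],[[0,8.5,0],0,1],[[0,9,0],0,1],[[0,9,0],0,1]]'
python3 - <<'E'
from h import *
f=cam('scene'); save(f['image'][130:290,150:350],'s14',4); plan([.526,.4598,.30],2.556)
E
```

```text
clock: 12.98
tcp_pos: [0.5266, 0.4605, 0.3101]
orientation: [-1.433, -0.765, 0.767]
contact_force: [-0.7, -4.3, -4.8]
grip_width: 0.0271
clk 13.03 tcp [0.5266 0.4605 0.3101] zang 2.553 shift [-0.09  1.01  0.02] twist -0.0026333196510130996 grip 0.0272 F [ 0.3 -4.4 -5.7] j [-0.19  0.83 -1.    1.52  0.73  1.2   1.23]
```

View pics/s14.png

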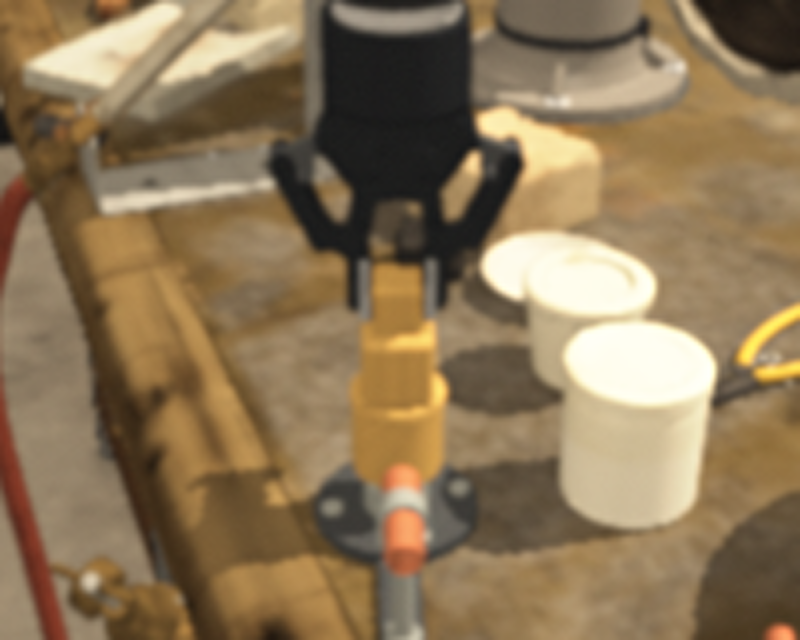

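```bash
python3 -m jog '[[[-0.08,0.3,0],0,1],[[-0.08,0.6,0],0,1],[[-0.08,0.9,0],0,1],[[-0.08,1.0,0],0,1],[[-0.08,1.1,0],0,1],[[-0.08,1.1,0],0,1]]'
python3 - <<'E'
from h import *
plan([.526,.4598,.30],2.556)
E
```

```text
clock: 13.78
tcp_pos: [0.5263, 0.4602, 0.3002]
orientation: [-1.433, -0.766, 0.766]
contact_force: [-0.4, -5.1, -0.9]
grip_width: 0.027
clk 13.78 tcp [0.5263 0.4602 0.3002] zang 2.553 shift [-0.05  0.02 -0.  ] twist -0.0026268853414008753 grip 0.027 F [-0.4 -5.1 -0.9] j [-0.2   0.84 -1.    1.53  0.74  1.19  1.22]
```

```bash
python3 -m jog '[[[-0.1,0.1,0],0.1,1],[[-0.1,0.14,0],0.2,1],[[-0.1,0.18,0],0.3,1],[[-0.1,0.22,0],0.4,1],[[-0.1,0.26,0],0.5,1],[[-0.1,0.26,0],0.5,1]]'
python3 - <<'E'
from h import *
plan([.526,.4598,.30],2.556)
E
```

```text
clock: 14.52
tcp_pos: [0.5254, 0.46, 0.2975]
orientation: [-1.537, -0.38, 0.379]
contact_force: [0.4, -2.9, -2.4]
grip_width: 0.0265
clk 14.53 tcp [0.5254 0.46   0.2975] zang 2.055 shift [ 0.04 -0.25 -0.04] twist -0.5011040767210764 grip 0.0265 F [ 0.4 -2.9 -2.4] j [-0.24  0.79 -0.9   1.54  0.66  1.14  0.77]
```

```bash
python3 -m jog '[[[0,0.06,0],0.16,1],[[0,0.12,0],0.32,1],[[0,0.18,0],0.48,1],[[0,0.24,0],0.64,1],[[0,0.3,0],0.8,1],[[0,0.37,0],0.96,1],[[0,0.43,0],1.12,1],[[0,0.49,0],1.28,1],[[0,0.55,0],1.44,1],[[0,0.6,0],1.58,1]]'
python3 - <<'E'
from h import *
f=cam('scene'); save(f['image'][130:290,150:350],'s15',4)
plan([.526,.4598,.30],-.586)
E
```

```text
clock: 15.78
tcp_pos: [0.5251, 0.4611, 0.2917]
orientation: [-1.393, 0.854, -0.853]
contact_force: [1.5, -1.0, -3.3]
grip_width: 0.0269
clk 15.82 tcp [0.525  0.4611 0.2917] zang 0.468 shift [ 0.16 -0.83  0.03] twist 1.0538121507026075 grip 0.0267 F [ 1.  -0.6 -3.5] j [-0.44  0.69 -0.56  1.56  0.41  1.01 -0.65]
```

View pics/s15.png

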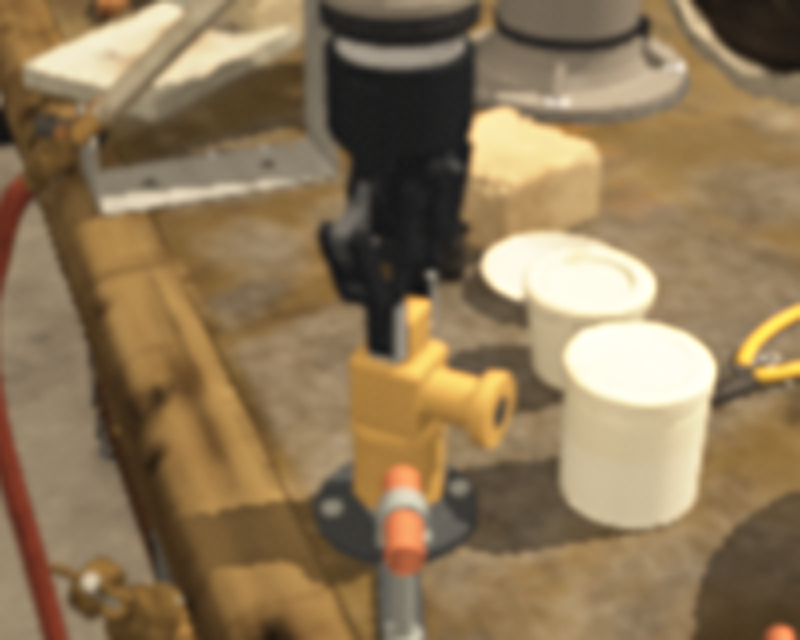

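```bash
python3 -m jog '[[[0,0.06,0],0.16,1],[[0,0.12,0],0.32,1],[[0,0.18,0],0.48,1],[[0,0.24,0],0.64,1],[[0,0.3,0],0.8,1],[[0,0.36,0],0.96,1],[[0,0.4,0],1.05,1],[[0,0.4,0],1.05,1]]'
python3 - <<'E'
from h import *
f=cam('scene'); save(f['image'][150:290,180:320],'s16',4)
f=cam('wrist'); save(f['image'],'w16',1.5)
plan([.526,.4598,.30],-.586)
E
```

```text
clock: 16.82
tcp_pos: [0.5258, 0.4607, 0.2878]
orientation: [-0.878, 1.616, -1.614]
contact_force: [4.3, 0.7, -3.1]
grip_width: 0.0269
clk 16.93 tcp [0.5259 0.4606 0.2878] zang -0.572 shift [ 0.05 -1.22  0.05] twist 0.014291515636827845 grip 0.0272 F [ 4.1  1.  -2.5] j [-0.59  0.65 -0.32  1.57  0.24  0.96 -1.56]
```

View pics/s16.png

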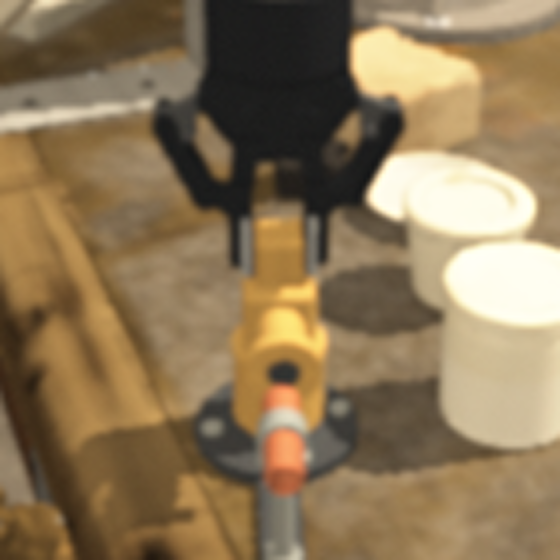

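View pics/w16.png

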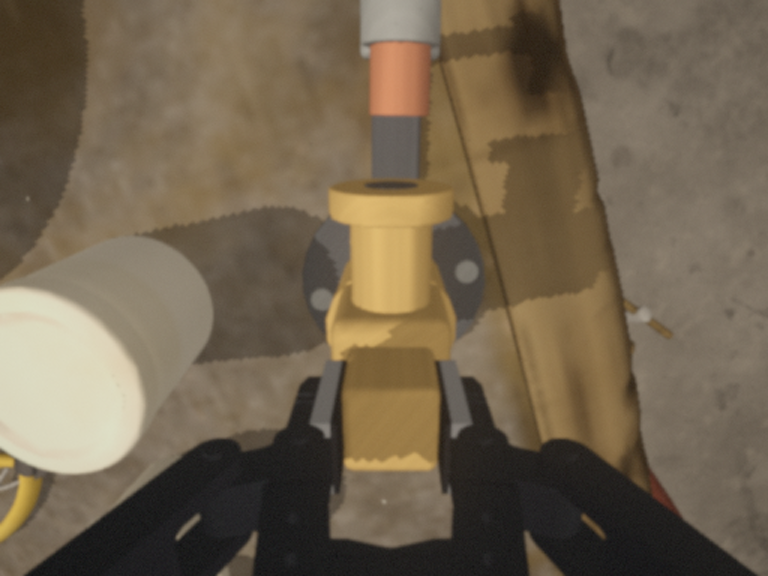

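```bash
python3 -m jog '[[[0,0.01,0],0.035,1],[[0,0.01,0],0.035,1],[[0,0.01,0],0.035,0.3],[[0,0.01,0],0.035,0],[[0,0.01,0],0.035,-0.5],[[0,0.01,0],0.035,-0.5],[[0,-3,0],0.035,-0.5],[[0,-7,0],0.035,-0.5],[[0,-12,0],0.035,-0.5],[[0,-12,0],0.035,-0.5]]'
python3 - <<'E'
from h import *
f=cam('scene'); save(f['image'][150:290,180:320],'s17',4)
f=cam('wrist'); save(f['image'],'w17',1.5)
f=cam('top'); save(f['image'][105:180,165:245],'t17',7)
plan([.526,.4598,.30],-.586)
E
```

```text
clock: 18.18
tcp_pos: [0.5258, 0.4608, 0.4125]
orientation: [-0.846, 1.644, -1.638]
contact_force: [-0.2, 0.5, 0.3]
grip_width: 0.0641
clk 18.32 tcp [0.5251 0.4595 0.4063] zang -0.611 shift [-0.1  10.63  0.06] twist -0.02489737268057568 grip 0.0644 F [ 0.3  0.5 -0.2] j [-0.59  0.54 -0.33  1.47  0.18  1.16 -1.56]
```

View pics/s17.png

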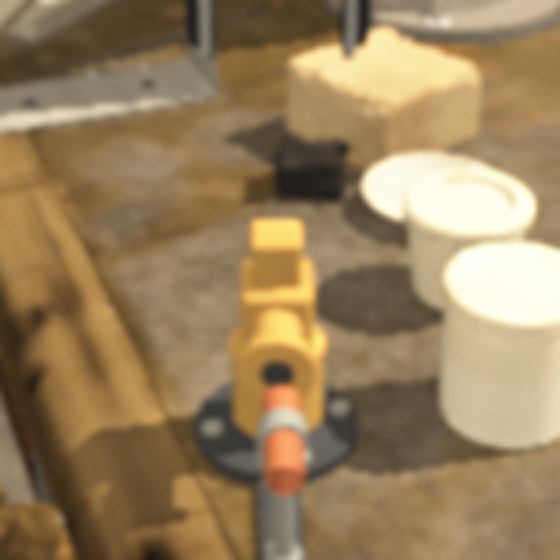

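View pics/w17.png

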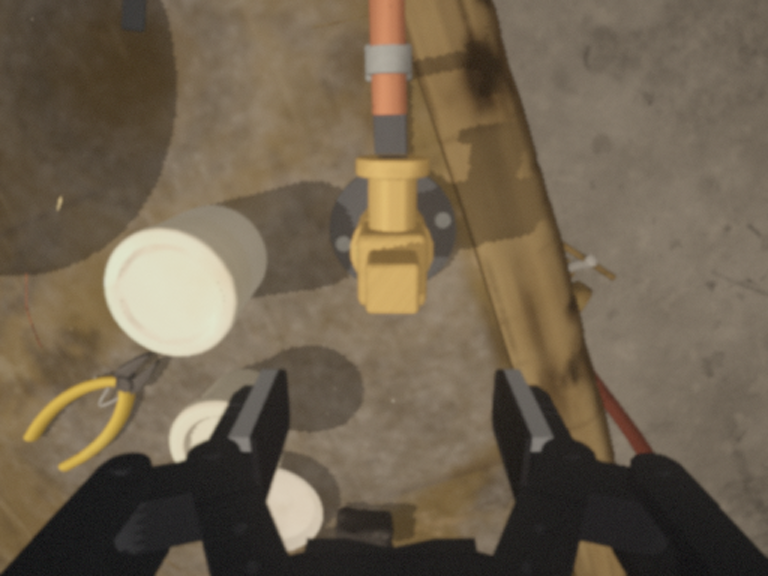

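Run:
```python
from h import *
f=load('wrist'); save(f['image'][60:220,210:320],'w17c',5)
W=lambda u,v,z: onz(f,(u-.25)/1.5,(v-.25)/1.5,z)
pe=(W(372,114,.089)+W(407,114,.089))/2; pf=(W(371,10,.089)+W(406,10,.089))/2; oc=(W(356.5,160,.089)+W(429,160,.089))/2; h=(W(366,280,.139)+W(419,280,.139)+W(367,312,.139)+W(417,312,.139))/4
S=np.array([.526,.4598]); print(pe,pf,oc,h)
for n,A in [('S->pe',pe[:2]-S),('S->oc',oc[:2]-S),('h->oc',oc[:2]-h[:2]),('h->pe',pe[:2]-h[:2]),('pipe',pf[:2]-pe[:2])]: print(n,np.arctan2(A[1],A[0]),np.linalg.norm(A))
```

```text
[0.57380293 0.53083043 0.089     ] [0.60404253 0.57488416 0.089     ] [0.56092934 0.50926405 0.089     ] [0.52407266 0.4574006  0.139     ]
S->pe 0.9784272376693046 0.08561799735515176
S->oc 0.9559506160686586 0.06055370511364261
h->oc 0.9529594418553946 0.06362572176726632
h->pe 0.9755033631035939 0.08868505529112782
pipe 0.9692391314658338 0.05343374526448561
```

View pics/w17c.png

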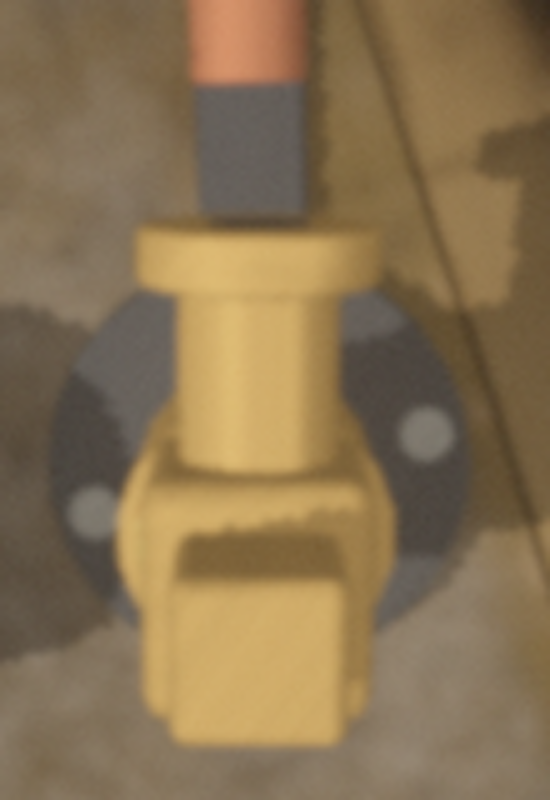

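View pics/t17.png

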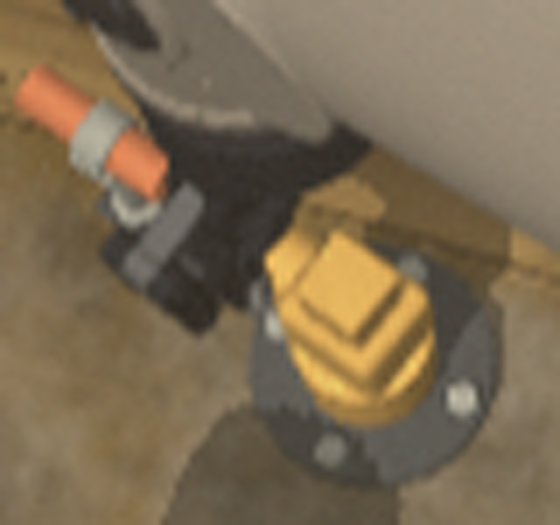

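```bash
python3 -c "
from bench import *
print(get_obs()['contact_force'],get_obs()['clock']); print(hand_in())"
```

```text
[ 0.34306271  0.50524946 -0.17669486] 18.325
the job is handed in; nothing more can be done
None
```

The elbow is screwed onto the stub with its outlet facing the copper pipe, let go of, and I handed the job in at 18.3 s.

1. **Standing it up:** I gripped the elbow by its head across y, lifted it, and eased the grip until the socket swung down. I then dragged the rim on the bench until it stood upright and let go of it there. The projected elbow outline matched the wrist and scene pictures.
2. **Screwing it on:** I gripped it again at 60 N, set it on the stub facing away from the pipe and turned it about half a turn clockwise. It sank about 12 mm, as the thread predicts. I then let go and lifted the hand clear.

**Last checks:**
- **Height:** the mouth is about 7 mm above the flange, worked out from the arm height. The limit is 12.5 mm.
- **Aim:** the outlet is about 0.02 rad (1.3 mm) off the line to the pipe end. The limit is 8 mm.
- **Upright and on the axis:** it looks upright and centred in the pictures. I did not measure the final lean or the offset from the stub's axis.
- **Contact:** the force reading is about zero, and the hand is clear of the elbow.
- **Bystanders:** they look undisturbed in the pictures; I did not measure their positions again at the end.

**One disagreement:** the wrist camera put the stub's axis about 1.5 mm from where the top camera did. That agrees with a sideways bias I saw on the gripped head, so I corrected for it. Sideways forces while seating and turning stayed around 5 N or less.

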